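# Rake a dropped clamp strap out from under the stock rack

### The arm

A 6-joint arm with a two-finger parallel gripper is mounted at the origin on the work surface. World frame = base frame: x ahead of the robot, y to its left, z up, the work surface at z = 0. Lengths are in m, angles in degrees, forces in N, time in s.
With the tool pointing down it reaches from about 0.275 to 0.825 m from the base axis. Payload 4.9 kg.
Tool frame: the origin (TCP) lies midway between the tips of the shut fingers; the grasp point (between the pads) lies 19 mm behind it; z points along the fingers, y is the line along which they close (so a half turn about z gives the same grasp; the last joint's range is limited). The gripper opens to 85 mm and grips with 20 to 120 N. Pads are 22 mm wide; open, the fingers measure 114 mm over their backs; the gripper's body (76 mm by 85 mm) begins 54 mm behind the grasp point. The pads swing forward as they close: fully open they stand 13 mm farther back than shut.
Start: joints at [62.269, 18.69, -11.035, 60.275, 0, 82.311], TCP at [0.188, 0.517, 0.231] pointing down, gripper open.
Joint ranges: [-152.03, 152.03], [-55.5, 102.48], [-74.3, 77.21], [-110.64, 120.58], [-84.22, 78.4], [-180, 180]. Speed limits (degrees/s): [147.25, 147.25, 180, 180, 180, 180].

### API

Orientations are given as [roll, pitch, yaw] about the fixed x, y, z axes, in that order (R = Rz(yaw) Ry(pitch) Rx(roll)).
In Python, from rig import telemetry, imaging, finish_job gives the robot as it stands.
- The arm moves only by the tool jog_arm, never from a script. Its argument "plan" is a list of rows, each an object of numbers: "x", "y", "z": the shift along the tool's x, y, z in cm; "wx", "wy", "wz": the turn, a rotation vector about the tool's x, y, z in rad; "hand": the opening, from -1 (shut) to 1 (fully open). A call has 1 to 5 rows; each row shifts and turns the commanded pose from where the row before left it, along the tool's axes as they then stand; what a row does not reach is not made up. A row lasts 1/8 s, in which the tool goes at most 62.5 mm and 10.7 degrees, less where a joint would pass 70% of its speed; a pose out of reach is approached as far as the arm can. A call with a gripper value outside its range is refused whole. The fingers move at their own pace and stop on an object; the grip force is fixed at half the most. Time passes only in rows, so rows that do not move let the fingers close. It gives the time, the measured TCP pose, the force, the opening and the grip force at its end, in the units of the state.
- telemetry.read_state(): the state, without advancing time (a new reading comes with each control period).
- imaging.grab_frame(name): name is "side" or "top" or "wrist"; returns a dict with "pixels" (400x640x3 uint8, red, green, blue), "mtx" (3x3 intrinsics, pixels), "R" (3x3) and "t" (3): a world point X has camera coordinates R X + t. Camera axes: x right, y down, z forward; pixel columns grow to the right and rows downward; lengths in m; the calibration is good to about 2 mm. A picture is of the moment at which its call begins. There is no depth.
- finish_job(): hands the job in; it is judged then, once.
The state is a dict: "time": time; "joints": joint angles; "qvel": joint speeds; "tau": joint torques, N m; "ee_pos": TCP position; "ee_rot": TCP orientation; "contact_force": force on the tool from outside, world axes, zero at the start; "ft_torque": the same for the moment, N m; "gripper_width": finger opening in m; "grasp_force": force on a finger pad.
Only numpy, scipy, OpenCV 4.12 (cv2) and the standard library are available. Lean on these libraries where they do the work, as an engineer would, in place of code of your own. Each camera call takes 0.05 s, during which the arm holds its last target. There are 200 camera calls.

### The job

A steel clamp strap has slid under the low slatted rack. The rake was put away back to front: draw it right out of its plywood sleeve, put it down on the bench, take it again by its wooden handle, and drag the strap right out from under the rack with it, keeping the gripper off the strap until it is out. Then lay the rake flat on the bench, put the strap flat in the steel tray, and leave the other things on the bench where they are.

Things in the scene. Friction and masses are not known exactly. Their poses are not given: they have to be found in the camera images.
- rake_handle (a point): Centre of the rake's wooden handle, a block 80 mm long (x), 28 wide (y), 40 high (z), 20 mm above the bench when the rake (loose, about 130 g, 200 mm long) lies flat. x runs along the rake from handle to lip, z up. At the start the handle is wholly inside the sleeve and cannot be grasped; blade and lip stick out of the mouth.
- rake_blade (a point): Middle of the rake's flat aluminium blade, 97 mm ahead (+x) of the handle's centre and 21 mm above the bench; same axes. The blade is straight, 18 mm wide (y) and 6 mm thick, underside 18 mm and top 24 mm above the bench, from the handle's front face (handle centre +40 mm) to the lip (+155 mm).
- rake_lip (a point): Foot of the turned-down lip at the rake's end, on the bench, middle of its near face, 155 mm ahead of the handle's centre; same axes. The lip is 50 mm wide (y), 5 mm thick (155 to 160 mm from the handle's centre) and reaches from the blade's top, 24 mm up, down to the bench; this face pulls the strap.
- sleeve: Fixed plywood sleeve over the rake's handle. Origin on the bench under its centre, z up; 110 mm long (x), 56 wide, 60 high. Open at its mouth, the -x end; inside 44 mm wide, 54 mm high, no floor (the rake lies on the bench). The rake slides straight out along the sleeve's -x direction; the handle is fully clear when its centre is 100 mm from the sleeve's centre.
- rack: Fixed low rack with a slatted light wood roof. Origin on the bench under its centre, z up; 180 mm deep (x -90 to 90), 200 wide (y), 64 high. Open only at its front, the -x face; inside x -90 to 82, y -92 to 92, free height 55 mm. Slats run along y, 14 mm wide with 19 mm gaps; what lies below is seen from above.
- strap_mid (a point): Centre of the steel clamp strap: a flat loose bar 70 mm long (x), 26 mm wide (y), 12 mm thick (z), about 140 g, with a 32 by 10 mm slot through its middle. At the start it lies flat on the bench (this point 6 mm above it) under the rack, 55 to 80 mm behind the rack's front edge, turned any way.
- tray: Fixed shallow open tray of dark steel for the strap. Origin under its centre on the bench, z up; outside 140 mm (x) by 180 mm (y) by 25 mm high, walls and floor 4 mm thick.
- glue: Bystander: white glue bottle, 60 mm in diameter, 160 mm tall, origin under its centre.
- tape: Bystander: cardboard ring (tape core), 90 mm across, 24 mm high, origin under its centre.
- driver: Bystander: screwdriver with a red handle, 200 mm long, origin half-way along it, lying on the bench beyond the rack.
Not all that is in view belongs to the job. Of the things like the part that bears rake_handle, leave any that is yellow; of the rest the larger one is meant.

How it is judged (in metres and radians):
On the way, in this order (a step that is already met when the one before it is completed fails the run):
1. the rake is out of the sleeve (handle centre at least 100 mm ahead of the sleeve's centre) and let go, flat on the bench (x of rake_handle in the frame of sleeve below -0.1 m and height (world z) of rake_handle below 0.026 m and angle between rake_handle's own z axis and vertical below 0.08 rad and contact force between the fingers and rake below 0.1 N), for 0.1 s.
2. held by its handle (grasp point within 65 mm of the handle's centre), the rake bears on the strap while the strap's centre is still under the rack (x of strap_mid in the frame of rack above -0.09 m and contact force between rake and strap above 0.2 N and contact force between the fingers and rake above 1 N and distance between the grasp point and rake_handle below 0.065 m), for 0.04 s.
3. the strap is out from under the rack (its centre at least 20 mm in front of the front edge) (x of strap_mid in the frame of rack below -0.11 m), for 0.1 s.
At the end, for the whole second after the job is handed in: The strap lies flat (within 0.15 rad) at rest on the floor of the tray, and the rake lies at rest flat on the bench (handle centre below 26 mm, within 0.08 rad of level) (x of strap_mid in the frame of tray between -0.066 and 0.066 m and y of strap_mid in the frame of tray between -0.086 and 0.086 m and z of strap_mid in the frame of tray below 0.016 m and angle between the z axis of strap_mid and the z axis of tray, either way round below 0.15 rad and linear speed of each of strap, rake below 0.02 m/s and height (world z) of rake_handle below 0.026 m and angle between rake_handle's own z axis and vertical below 0.08 rad); the robot touches nothing.
It fails at once if the gripper or arm touches the strap while the strap's centre is still under the rack (x of strap_mid in the frame of rack above -0.09 m and contact force between any of the fingers, the arm and strap above 0.5 N).
It fails at once if a bystander (glue bottle, tape core, screwdriver) is moved by more than 30 mm (distance of any of glue, tape, driver from where it was at the start of the episode above 0.03 m).
It also fails if it takes over 56 s, if anything falls off the work surface, if the arm or the gripper's body presses on something with over 40 N, if the wrist force passes 120 N, or if a joint passes its speed limit or range.

## Working session

There is one attempt and no reset: what is moved stays moved. The work goes in short steps, Python scripts to look and compute and a tool call to move; the robot and the scene stay as the last step left them, time stands still between calls to the robot, and variables do not carry over. Pictures are saved under pics/ and viewed, at most 13 in all, crops included, and the job is handed in when it is done.

Besides the shell and the picture viewer there is one more tool, called after "Emit:" as name(argument=value, ...), one argument or row to a line, values as JSON. jog_arm: Moves the arm, as the interface text tells. Its arguments: {"type":"object","properties":{"plan":{"type":"array","items":{"type":"object","properties":{"x":{"type":"number"},"y":{"type":"number"},"z":{"type":"number"},"wx":{"type":"number"},"wy":{"type":"number"},"wz":{"type":"number"},"hand":{"type":"number"}}}}},"required":["plan"]}

```bash
mkdir -p pics; ls
cat > h.py <<'E'
import numpy as np,cv2
from rig import telemetry,imaging
def grab(n,f):
    d=imaging.grab_frame(n); cv2.imwrite('pics/'+f+'.png',d['pixels'][:,:,::-1]); np.savez('pics/'+f,**{k:np.array(d[k]) for k in('pixels','mtx','R','t')}); return d
def world(f,uv,z):
    d=np.load('pics/'+f+'.npz'); K,R,t=d['mtx'],d['R'],d['t']; o=-R.T@t; out=[]
    for u,v in uv:
        r=R.T@np.linalg.inv(K)@[u,v,1]; out.append(o+r*(z-o[2])/r[2])
    return np.array(out).round(4)
def crop(f,u0,v0,u1,v1,s,o):
    a=cv2.imread('pics/'+f+'.png')[v0:v1,u0:u1]; cv2.imwrite('pics/'+o+'.png',cv2.resize(a,None,fx=s,fy=s,interpolation=cv2.INTER_CUBIC))
E
python3 - <<'E'
from h import *
import numpy as np
a=grab('top','top0');b=grab('side','side0')
print(a['pixels'].shape); s=telemetry.read_state(); print(s)
cv2.imwrite('pics/both.png',cv2.resize(np.vstack([a['pixels'],b['pixels']])[:,:,::-1],(480,600)))
E
```

```text
pics
(400, 640, 3)
{'time': 0.1, 'joints': array([ 6.22659826e+01,  1.87264521e+01, -1.10860159e+01,  6.02748064e+01,
       -3.28666362e-04,  8.23104863e+01]), 'qvel': array([-0.07546173, -0.03330589,  0.24706697, -0.06404443, -0.0197006 ,
        0.08681876]), 'tau': array([-2.38753928e-04, -4.44238865e+01,  2.63037300e+01,  7.93238782e-03,
       -2.02026049e-04,  4.19492878e-06]), 'ee_pos': array([0.1882638 , 0.51622377, 0.23059593]), 'ee_rot': array([-1.79913466e+02, -1.13520155e-02,  1.59955488e+02]), 'contact_force': array([ 0.40578759,  0.52036943, -0.70138336]), 'ft_torque': array([ 0.10088381,  0.02335979, -0.01618535]), 'grasp_force': 0.0, 'gripper_width': 0.08536903851168173}
```

View pics/top0.png

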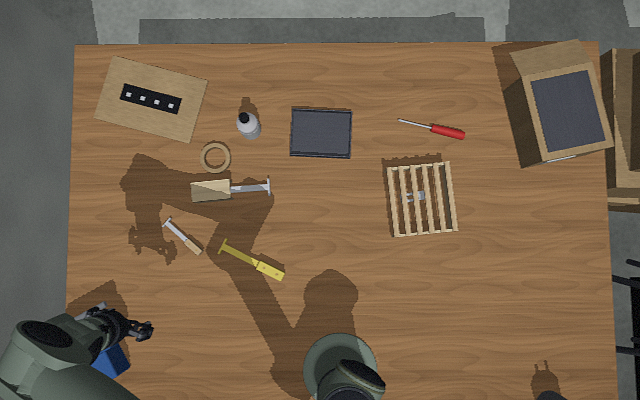

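Run:
```python
from h import *
crop('top0',150,130,290,290,3.7,'c1'); crop('top0',370,100,490,250,4,'c2')
a=cv2.imread('pics/c1.png');b=cv2.imread('pics/c2.png'); 
w=np.zeros((600,800,3),np.uint8); b=b[:600,:]; 
crop('top0',188,165,288,210,8,'c1'); crop('top0',380,150,465,245,6,'c2')
```

```text
(no output)
```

View pics/c1.png

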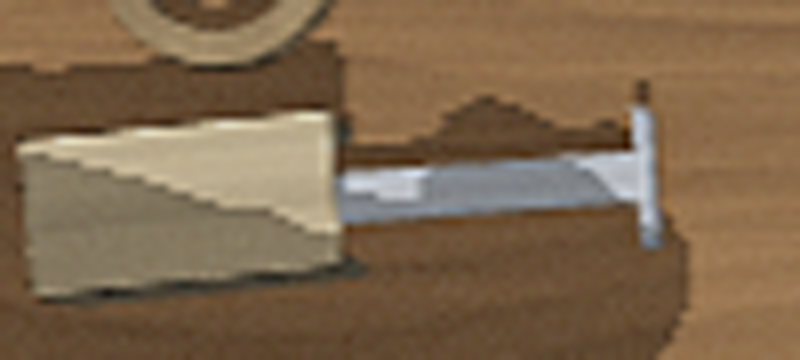

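View pics/c2.png

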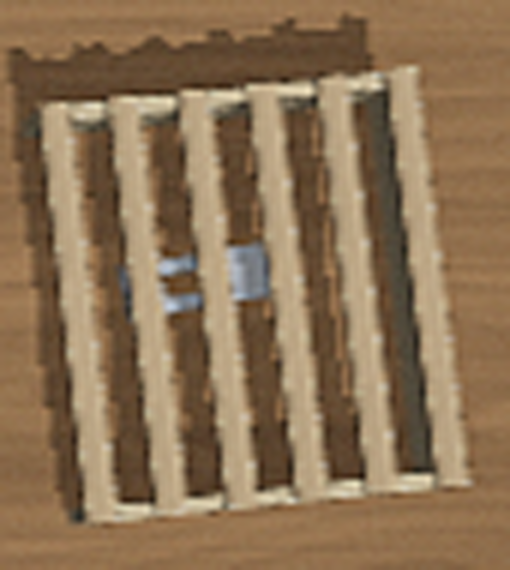

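Run:
```python
from h import *
f=lambda p,s,o:[(a/s+o[0],b/s+o[1]) for a,b in p]
def show(n,P): 
    print(n,P[:,:2].tolist(),'mean',P[:,:2].mean(0).round(4))
    for i in range(len(P)):
        d=P[(i+1)%len(P)]-P[i]; print('   ',round(np.hypot(*d[:2]),4),round(np.degrees(np.arctan2(d[1],d[0])),1))
c1=lambda p,z:world('top0',f(p,8,(188,165)),z); c2=lambda p,z:world('top0',f(p,6,(380,150)),z)
show('sleeve',c1([(20,148),(335,112),(342,268),(38,298)],.06))
show('lip',c1([(645,105),(652,243)],.024))
show('blade',c1([(342,197),(635,178)],.024))
show('rack',c2([(42,105),(415,68),(470,485),(88,520)],.064))
show('strap',c2([(118,268),(266,244),(272,296),(126,318)],.012))
w=lambda p,z:world('top0',p,z)
show('tray',w([(292,107),(352,109),(351,158),(290,155)],.025))
show('tape',w([(215,157)],.02)); show('glue',w([(250,130)],.05)); show('driver',w([(398,120),(465,134)],.01)); show('small',w([(166,220),(200,252)],.01)); show('yellow',w([(222,245),(283,276)],.02))
```

```text
sleeve [[0.537, 0.4223], [0.5491, 0.3101], [0.4933, 0.3072], [0.4833, 0.4151]] mean [0.5157 0.3637]
    0.1129 -83.8
    0.0559 -177.0
    0.1084 95.3
    0.0542 7.6
lip [[0.5554, 0.2029], [0.5047, 0.2003]] mean [0.53   0.2016]
    0.0508 -177.1
    0.0508 2.9
blade [[0.5223, 0.3136], [0.5286, 0.2065]] mean [0.5254 0.26  ]
    0.1073 -86.6
    0.1073 93.4
rack [[0.5787, -0.1383], [0.5952, -0.3159], [0.3972, -0.336], [0.382, -0.1562]] mean [ 0.4883 -0.2366]
    0.1784 -84.7
    0.199 -174.2
    0.1804 94.8
    0.1975 5.2
strap [[0.5053, -0.1818], [0.5167, -0.2546], [0.4911, -0.2569], [0.4807, -0.1852]] mean [ 0.4985 -0.2196]
    0.0737 -81.1
    0.0257 -174.9
    0.0725 98.3
    0.0248 7.9
tray [[0.7669, 0.1339], [0.7597, -0.0437], [0.6132, -0.0389], [0.6233, 0.1401]] mean [0.6908 0.0478]
    0.1777 -92.3
    0.1466 178.1
    0.1793 86.8
    0.1437 -2.5
tape [[0.6197, 0.3614]] mean [0.6197 0.3614]
    0.0 0.0
glue [[0.693, 0.2546]] mean [0.693  0.2546]
    0.0 0.0
driver [[0.7293, -0.1818], [0.6856, -0.3804]] mean [ 0.7074 -0.2811]
    0.2034 -102.4
    0.2034 77.6
small [[0.4354, 0.5055], [0.3413, 0.4044]] mean [0.3883 0.455 ]
    0.1381 -132.9
    0.1381 47.1
yellow [[0.3613, 0.3384], [0.271, 0.1614]] mean [0.3162 0.2499]
    0.1987 -117.0
    0.1987 63.0
```

Candidates: the wood-sleeved rake with lip at (268,187), the small wooden-handled rake at (183,236) and the yellow rake at (252,260). I choose the sleeved one. The crops show the sleeve with its mouth to the right and a blade sticking out. The rack is open on its left, with the strap near (412,197), lying almost along the rack's depth.

```bash
cat > go.py <<'E'
# go.py x y z yaw pitch_up n : rows (cm, rad) from measured pose to target (pitch = extra turn about tool y, deg)
import sys
from h import *
from scipy.spatial.transform import Rotation as Ro, Slerp
x,y,z,yaw,p,n=map(float,sys.argv[1:]); n=int(n)
s=telemetry.read_state(); P=np.array(s['ee_pos']); R0=Ro.from_euler('xyz',s['ee_rot'],degrees=True)
R1=Ro.from_euler('xyz',[180,0,yaw],degrees=True)*Ro.from_euler('y',p,degrees=True)
w=(R0.inv()*R1).as_rotvec()/n; dp=(np.array([x,y,z])-P)/n; R=R0
print(s['time'],P.round(4),np.round(s['ee_rot'],1),round(s['gripper_width'],4))
for i in range(n):
    print('xyz',(R.inv().apply(dp)*100).round(2).tolist(),'w',w.round(3).tolist()); R=R*Ro.from_rotvec(w)
E
python3 go.py 0.5275 0.235 0.11 93.5 0 9
```

```text
0.1 [0.1883 0.5162 0.2306] [-179.9   -0.   160. ] 0.0854
xyz [-4.61, -1.64, 1.34] w [-0.0, 0.0, 0.129]
xyz [-4.79, -1.04, 1.34] w [-0.0, 0.0, 0.129]
xyz [-4.88, -0.41, 1.34] w [-0.0, 0.0, 0.129]
xyz [-4.89, 0.22, 1.34] w [-0.0, 0.0, 0.129]
xyz [-4.82, 0.84, 1.34] w [-0.0, 0.0, 0.129]
xyz [-4.67, 1.46, 1.34] w [-0.0, 0.0, 0.129]
xyz [-4.45, 2.05, 1.34] w [-0.0, 0.0, 0.129]
xyz [-4.15, 2.6, 1.34] w [-0.0, 0.0, 0.129]
xyz [-3.78, 3.11, 1.34] w [-0.0, 0.0, 0.129]
```

Emit:
jog_arm(
  plan=[
    {"x": -4.6, "y": -1.6, "z": 1.3, "wz": 0.13, "hand": 1},
    {"x": -4.8, "y": -1.0, "z": 1.3, "wz": 0.13, "hand": 1},
    {"x": -4.9, "y": -0.4, "z": 1.3, "wz": 0.13, "hand": 1},
    {"x": -4.9, "y": 0.2, "z": 1.3, "wz": 0.13, "hand": 1},
    {"x": -4.8, "y": 0.8, "z": 1.3, "wz": 0.13, "hand": 1},
  ],
)

```text
invalid input at $.plan[0]: expected keys x, y, z, wx, wy, wz, hand
```

Emit:
jog_arm(
  plan=[
    {"x": -4.7, "y": 1.5, "z": 1.3, "wz": 0.13, "hand": 1},
    {"x": -4.4, "y": 2.0, "z": 1.3, "wz": 0.13, "hand": 1},
    {"x": -4.1, "y": 2.6, "z": 1.3, "wz": 0.13, "hand": 1},
    {"x": -3.8, "y": 3.1, "z": 1.3, "wz": 0.13, "hand": 1},
    {"hand": 1},
  ],
)

```text
invalid input at $.plan[0]: expected keys x, y, z, wx, wy, wz, hand
```

```bash
python3 go.py 0.5275 0.235 0.008 93.5 0 3; python3 -c "
from h import *
grab('wrist','w1')"
```

```text
0.1 [0.1883 0.5162 0.2306] [-179.9   -0.   160. ] 0.0854
xyz [-13.84, -4.92, 7.42] w [-0.0, 0.0, 0.387]
xyz [-14.67, 0.66, 7.42] w [-0.0, 0.0, 0.387]
xyz [-13.34, 6.14, 7.42] w [-0.0, 0.0, 0.387]
```

View pics/w1.png

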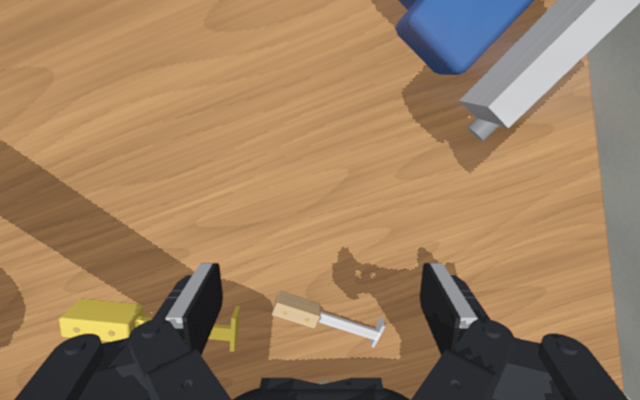

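The move was refused because every key is required. The wrist picture is still from the start pose and shows the small rake at (330,318) and the yellow one at (150,325), both decoys.

Emit:
jog_arm(
  plan=[
    {"x": -4.6, "y": -1.6, "z": 1.3, "wx": 0, "wy": 0, "wz": 0.13, "hand": 1},
    {"x": -4.8, "y": -1.0, "z": 1.3, "wx": 0, "wy": 0, "wz": 0.13, "hand": 1},
    {"x": -4.9, "y": -0.4, "z": 1.3, "wx": 0, "wy": 0, "wz": 0.13, "hand": 1},
    {"x": -4.9, "y": 0.2, "z": 1.3, "wx": 0, "wy": 0, "wz": 0.13, "hand": 1},
    {"x": -4.8, "y": 0.8, "z": 1.3, "wx": 0, "wy": 0, "wz": 0.13, "hand": 1},
  ],
)

```text
time: 0.78
ee_pos: [0.3777, 0.3593, 0.1658]
ee_rot: [-180.0, -0.0, 122.5]
contact_force: [0.5, 0.3, -0.6]
gripper_width: 0.0855
grasp_force: 0.0
```

Emit:
jog_arm(
  plan=[
    {"x": -4.7, "y": 1.5, "z": 1.3, "wx": 0, "wy": 0, "wz": 0.13, "hand": 1},
    {"x": -4.4, "y": 2.0, "z": 1.3, "wx": 0, "wy": 0, "wz": 0.13, "hand": 1},
    {"x": -4.1, "y": 2.6, "z": 1.3, "wx": 0, "wy": 0, "wz": 0.13, "hand": 1},
    {"x": -3.8, "y": 3.1, "z": 1.3, "wx": 0, "wy": 0, "wz": 0.13, "hand": 1},
    {"x": 0, "y": 0, "z": 0, "wx": 0, "wy": 0, "wz": 0, "hand": 1},
  ],
)

```text
time: 1.4
ee_pos: [0.528, 0.2324, 0.1129]
ee_rot: [-179.9, 0.0, 92.6]
contact_force: [-0.9, 0.5, 0.0]
gripper_width: 0.0854
grasp_force: 0.0
```

```bash
python3 go.py 0.5275 0.235 0.008 93.5 0 3; python3 -c "
from h import *
grab('wrist','w2')"
```

```text
1.4 [0.528  0.2324 0.1129] [-179.9    0.    92.6] 0.0854
xyz [0.09, -0.01, 3.5] w [-0.0, 0.0, -0.005]
xyz [0.09, -0.01, 3.5] w [-0.0, 0.0, -0.005]
xyz [0.09, -0.01, 3.5] w [-0.0, 0.0, -0.005]
```

View pics/w2.png

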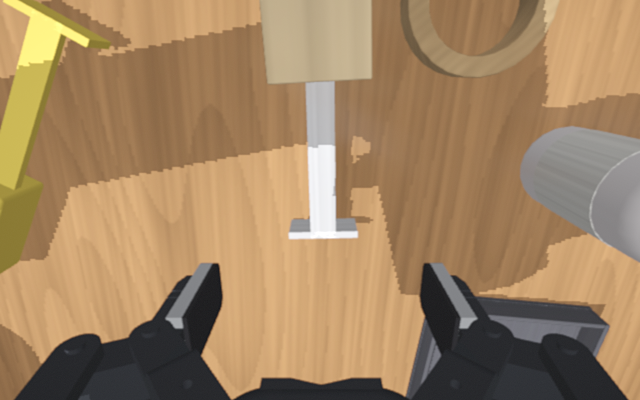

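```bash
python3 -c "
from h import *
print(world('w2',[(290,232),(357,232),(321,82),(323,220)],.024), world('w2',[(268,82),(371,78)],.06))"
```

```text
[[0.506  0.2054 0.024 ]
 [0.555  0.2076 0.024 ]
 [0.5239 0.311  0.024 ]
 [0.5297 0.216  0.024 ]] [[0.4955 0.3108 0.06  ]
 [0.5504 0.3153 0.06  ]]
```

Emit:
jog_arm(
  plan=[
    {"x": 0.1, "y": 0, "z": 2.0, "wx": 0, "wy": 0, "wz": 0, "hand": 1},
    {"x": 0.1, "y": 0, "z": 2.0, "wx": 0, "wy": 0, "wz": 0, "hand": 1},
    {"x": 0, "y": 0, "z": 0, "wx": 0, "wy": 0, "wz": 0, "hand": 1},
  ],
)

```text
time: 1.82
ee_pos: [0.5238, 0.2374, 0.0732]
ee_rot: [-179.8, 0.0, 93.0]
contact_force: [-0.3, 0.2, 0.8]
gripper_width: 0.0858
grasp_force: 0.0
```

Emit:
jog_arm(
  plan=[
    {"x": 0.2, "y": 0.4, "z": 2.2, "wx": 0, "wy": 0, "wz": 0, "hand": 1},
    {"x": 0.2, "y": 0, "z": 2.2, "wx": 0, "wy": 0, "wz": 0, "hand": 1},
    {"x": 0, "y": 0, "z": 2.0, "wx": 0, "wy": 0, "wz": 0, "hand": 1},
    {"x": 0, "y": 0, "z": 0, "wx": 0, "wy": 0, "wz": 0, "hand": -1},
    {"x": 0, "y": 0, "z": 0, "wx": 0, "wy": 0, "wz": 0, "hand": -1},
  ],
)

```text
time: 2.45
ee_pos: [0.5304, 0.2417, 0.0116]
ee_rot: [179.9, -0.0, 93.0]
contact_force: [-0.2, 0.2, -0.5]
gripper_width: 0.0516
grasp_force: 0.0
```

Emit:
jog_arm(
  plan=[
    {"x": 0, "y": 0, "z": 0, "wx": 0, "wy": 0, "wz": 0, "hand": -1},
    {"x": 0, "y": 0, "z": 0, "wx": 0, "wy": 0, "wz": 0, "hand": -1},
    {"x": 0, "y": 0, "z": 0, "wx": 0, "wy": 0, "wz": 0, "hand": -1},
    {"x": 0, "y": 0, "z": 0, "wx": 0, "wy": 0, "wz": 0, "hand": -1},
  ],
)

```text
time: 2.95
ee_pos: [0.5305, 0.2414, 0.0115]
ee_rot: [179.9, -0.0, 93.0]
contact_force: [-1.6, -0.2, 6.3]
gripper_width: 0.0163
grasp_force: 58.5
```

Emit:
jog_arm(
  plan=[
    {"x": -1.5, "y": 0, "z": 0, "wx": 0, "wy": 0, "wz": 0, "hand": -1},
    {"x": -2.8, "y": 0, "z": 0, "wx": 0, "wy": 0, "wz": 0, "hand": -1},
    {"x": -3.2, "y": 0, "z": 0, "wx": 0, "wy": 0, "wz": 0, "hand": -1},
    {"x": -3.2, "y": 0, "z": 0, "wx": 0, "wy": 0, "wz": 0, "hand": -1},
    {"x": -2.8, "y": 0, "z": 0, "wx": 0, "wy": 0, "wz": 0, "hand": -1},
  ],
)

```text
time: 3.58
ee_pos: [0.5379, 0.106, 0.0115]
ee_rot: [179.8, -0.2, 92.9]
contact_force: [-0.6, 5.7, 6.9]
gripper_width: 0.0162
grasp_force: 59.4
```

Emit:
jog_arm(
  plan=[
    {"x": 0, "y": 0, "z": 0, "wx": 0, "wy": 0, "wz": 0, "hand": -1},
    {"x": 0, "y": 0, "z": 0, "wx": 0, "wy": 0, "wz": 0, "hand": 1},
    {"x": 0, "y": 0, "z": 0, "wx": 0, "wy": 0, "wz": 0, "hand": 1},
    {"x": 0, "y": 0, "z": 0, "wx": 0, "wy": 0, "wz": 0, "hand": 1},
    {"x": 0, "y": 0, "z": 0, "wx": 0, "wy": 0, "wz": 0, "hand": 1},
  ],
)

```text
time: 4.2
ee_pos: [0.5365, 0.1065, 0.0101]
ee_rot: [-180.0, 0.0, 93.0]
contact_force: [0.1, 0.3, 0.1]
gripper_width: 0.085
grasp_force: 0.0
```

Emit:
jog_arm(
  plan=[
    {"x": 0, "y": 0, "z": -3, "wx": 0, "wy": 0, "wz": 0, "hand": 1},
    {"x": 0, "y": 0, "z": -4, "wx": 0, "wy": 0, "wz": 0, "hand": 1},
    {"x": 0, "y": 0, "z": -4, "wx": 0, "wy": 0, "wz": 0, "hand": 1},
    {"x": 0, "y": 0, "z": 0, "wx": 0, "wy": 0, "wz": 0, "hand": 1},
  ],
)

```text
time: 4.7
ee_pos: [0.5393, 0.1067, 0.1235]
ee_rot: [179.6, -0.0, 93.0]
contact_force: [-0.2, -0.7, 0.1]
gripper_width: 0.0854
grasp_force: 0.0
```

```bash
python3 -c "
from h import *
grab('wrist','w3');grab('top','top3')
crop('top3',200,120,480,260,2.85,'c3')
a=cv2.imread('pics/w3.png');b=cv2.imread('pics/c3.png')
a=cv2.resize(a,(320,200));w=np.zeros((600,800,3),np.uint8);w[:b.shape[0],:b.shape[1]]=b[:,:800];w[400:,:320]=a;cv2.imwrite('pics/v3.png',w)"
```

```text
(no output)
```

View pics/w3.png

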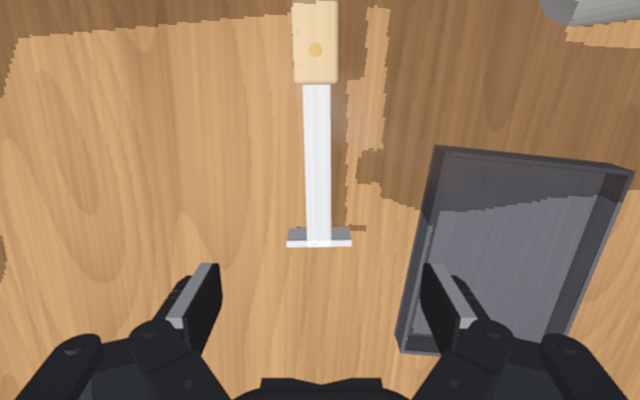

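The rake is out, with its handle at (315,45) and lip at (319,240), and flat on the bench.

```bash
python3 -c "
from h import *
print(world('w3',[(294,82),(337,81),(293,2),(335,1)],.04), world('w3',[(287,243),(351,243),(287,231),(351,231),(317,90),(319,225)],.024))"
python3 go.py 0.535 0.255 0.07 93 0 4
```

```text
[[0.5188 0.1847 0.04  ]
 [0.5453 0.1867 0.04  ]
 [0.517  0.2288 0.04  ]
 [0.5412 0.2305 0.04  ]] [[0.5154 0.0652 0.024 ]
 [0.5648 0.0676 0.024 ]
 [0.5152 0.0754 0.024 ]
 [0.564  0.0778 0.024 ]
 [0.5331 0.1799 0.024 ]
 [0.5393 0.0816 0.024 ]]
4.8 [0.5367 0.1064 0.1202] [180.    0.   92.9] 0.0853
xyz [3.71, 0.15, 1.26] w [0.0, 0.0, -0.0]
xyz [3.71, 0.15, 1.26] w [0.0, 0.0, -0.0]
xyz [3.71, 0.15, 1.26] w [0.0, 0.0, -0.0]
xyz [3.71, 0.15, 1.26] w [0.0, 0.0, -0.0]
```

Emit:
jog_arm(
  plan=[
    {"x": 4.5, "y": -0.1, "z": 0.5, "wx": 0, "wy": 0, "wz": 0, "hand": 1},
    {"x": 4.5, "y": 0, "z": 1.0, "wx": 0, "wy": 0, "wz": 0, "hand": 1},
    {"x": 4.4, "y": 0, "z": 1.5, "wx": 0, "wy": 0, "wz": 0, "hand": 1},
    {"x": 0, "y": 0, "z": 2.5, "wx": 0, "wy": 0, "wz": -0.01, "hand": 1},
    {"x": 0, "y": 0, "z": 0, "wx": 0, "wy": 0, "wz": 0, "hand": 1},
  ],
)

```text
time: 5.42
ee_pos: [0.5257, 0.2397, 0.0618]
ee_rot: [-179.6, 0.1, 93.6]
contact_force: [-0.6, 0.4, -0.3]
gripper_width: 0.0851
grasp_force: 0.0
```

```bash
python3 go.py 0.5295 0.24 0.007 93.6 0 3
```

```text
5.425 [0.5257 0.2397 0.0618] [-1.796e+02  1.000e-01  9.360e+01] 0.0851
xyz [0.01, 0.14, 1.83] w [-0.002, 0.001, -0.0]
xyz [0.01, 0.14, 1.83] w [-0.002, 0.001, -0.0]
xyz [0.0, 0.13, 1.83] w [-0.002, 0.001, -0.0]
```

Emit:
jog_arm(
  plan=[
    {"x": 0, "y": 0.2, "z": 2.0, "wx": 0, "wy": 0, "wz": 0, "hand": 1},
    {"x": 0, "y": 0.1, "z": 2.0, "wx": 0, "wy": 0, "wz": 0, "hand": 1},
    {"x": 0, "y": 0, "z": 1.5, "wx": 0, "wy": 0, "wz": 0, "hand": 1},
    {"x": 0, "y": 0, "z": 0, "wx": 0, "wy": 0, "wz": 0, "hand": -1},
    {"x": 0, "y": 0, "z": 0, "wx": 0, "wy": 0, "wz": 0, "hand": -1},
  ],
)

```text
time: 6.05
ee_pos: [0.5323, 0.2402, 0.0108]
ee_rot: [180.0, -0.0, 93.5]
contact_force: [0.0, 0.4, -0.3]
gripper_width: 0.0514
grasp_force: 0.0
```

Emit:
jog_arm(
  plan=[
    {"x": 0, "y": 0, "z": 0, "wx": 0, "wy": 0, "wz": 0, "hand": -1},
    {"x": 0, "y": 0, "z": 0, "wx": 0, "wy": 0, "wz": 0, "hand": -1},
    {"x": 0, "y": 0, "z": 0, "wx": 0, "wy": 0, "wz": 0, "hand": -1},
    {"x": 0, "y": 0, "z": 0, "wx": 0, "wy": 0, "wz": 0, "hand": -1},
  ],
)

```text
time: 6.55
ee_pos: [0.5327, 0.2405, 0.0113]
ee_rot: [179.9, -0.0, 93.5]
contact_force: [-0.0, -0.4, 6.1]
gripper_width: 0.0271
grasp_force: 60.3
```

```bash
python3 go.py 0.476 0.056 0.04 95.1 -5.7 5
```

```text
6.55 [0.5327 0.2405 0.0113] [179.9  -0.   93.5] 0.0271
xyz [-3.61, -1.36, -0.58] w [0.0, -0.02, -0.006]
xyz [-3.62, -1.38, -0.5] w [0.0, -0.02, -0.006]
xyz [-3.62, -1.4, -0.43] w [0.0, -0.02, -0.006]
xyz [-3.62, -1.42, -0.36] w [0.0, -0.02, -0.006]
xyz [-3.62, -1.44, -0.29] w [0.0, -0.02, -0.006]
```

Emit:
jog_arm(
  plan=[
    {"x": 0, "y": 0, "z": -2.5, "wx": 0, "wy": 0, "wz": 0, "hand": -1},
    {"x": -4.5, "y": -1.7, "z": -0.4, "wx": 0, "wy": -0.03, "wz": -0.01, "hand": -1},
    {"x": -4.5, "y": -1.8, "z": 0, "wx": 0, "wy": -0.04, "wz": -0.01, "hand": -1},
    {"x": -4.5, "y": -1.8, "z": 0, "wx": 0, "wy": -0.03, "wz": -0.01, "hand": -1},
    {"x": -4.5, "y": -1.8, "z": 0.4, "wx": 0, "wy": 0, "wz": 0, "hand": -1},
  ],
)

```text
time: 7.18
ee_pos: [0.4743, 0.0546, 0.0444]
ee_rot: [-179.9, 5.7, 95.3]
contact_force: [0.0, -0.1, -1.2]
gripper_width: 0.0267
grasp_force: 59.4
```

```bash
python3 go.py 0.476 0.056 0.018 95.1 -5.7 2;  python3 -c "
from h import *
d=grab('top','top4');crop('top4',320,140,470,250,5.3,'c4')
grab('side','side4')"
```

```text
7.175 [0.4743 0.0546 0.0444] [-179.9    5.7   95.3] 0.0267
xyz [0.19, 0.09, 1.31] w [-0.0, 0.0, 0.002]
xyz [0.19, 0.09, 1.31] w [-0.0, 0.0, 0.002]
```

View pics/c4.png

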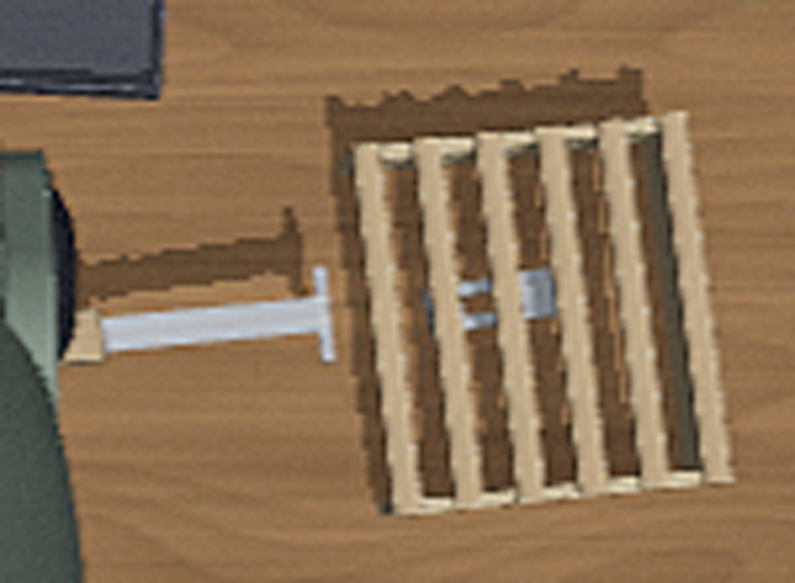

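The crop shows the lip at (381,199) px in front of the rack and the strap running from about (401,199) to (425,195), with the paths lined up.

```bash
python3 -c "
from h import *
f=lambda p:[(a/5.3+320,b/5.3+140) for a,b in p]
print(world('top4',f([(320,268),(332,360)]),.072));print(world('top4',f([(551,268),(558,318),(555,292)]),.012));print(world('top4',f([(358,145),(393,512)]),.064))"
```

```text
[[ 0.512  -0.1172  0.072 ]
 [ 0.4628 -0.1227  0.072 ]]
[[ 0.517  -0.2536  0.012 ]
 [ 0.4891 -0.2567  0.012 ]
 [ 0.5036 -0.2554  0.012 ]]
[[ 0.5791 -0.1398  0.064 ]
 [ 0.3822 -0.1547  0.064 ]]
```

Emit:
jog_arm(
  plan=[
    {"x": 0, "y": 0, "z": 1.3, "wx": 0, "wy": 0, "wz": 0, "hand": -1},
    {"x": 0, "y": 0, "z": 1.3, "wx": 0, "wy": 0, "wz": 0, "hand": -1},
    {"x": 0, "y": 0, "z": 0, "wx": 0, "wy": 0, "wz": 0, "hand": -1},
  ],
)

```text
time: 7.65
ee_pos: [0.4738, 0.0535, 0.0168]
ee_rot: [-179.7, 5.7, 95.3]
contact_force: [0.4, 0.1, -1.0]
gripper_width: 0.0272
grasp_force: 59.4
```

```bash
python3 go.py 0.490 -0.097 0.018 95.1 -5.7 5
```

```text
7.65 [0.4738 0.0535 0.0168] [-179.7    5.7   95.3] 0.0272
xyz [-3.01, 0.04, 0.28] w [-0.001, 0.0, 0.001]
xyz [-3.01, 0.05, 0.28] w [-0.001, 0.0, 0.001]
xyz [-3.01, 0.05, 0.28] w [-0.001, 0.0, 0.001]
xyz [-3.01, 0.05, 0.28] w [-0.001, 0.0, 0.001]
xyz [-3.01, 0.05, 0.28] w [-0.001, 0.0, 0.001]
```

Emit:
jog_arm(
  plan=[
    {"x": -3.0, "y": 0.1, "z": 0.3, "wx": 0, "wy": 0, "wz": 0, "hand": -1},
    {"x": -3.0, "y": 0.1, "z": 0.3, "wx": 0, "wy": 0, "wz": 0, "hand": -1},
    {"x": -3.0, "y": 0, "z": 0.3, "wx": 0, "wy": 0, "wz": 0, "hand": -1},
    {"x": -3.0, "y": 0, "z": 0.3, "wx": 0, "wy": 0, "wz": 0, "hand": -1},
    {"x": 0, "y": 0, "z": 0, "wx": 0, "wy": 0, "wz": 0, "hand": -1},
  ],
)

```text
time: 8.28
ee_pos: [0.4888, -0.0684, 0.0185]
ee_rot: [-180.0, 5.8, 95.1]
contact_force: [0.7, 0.6, -1.4]
gripper_width: 0.027
grasp_force: 59.5
```

```bash
python3 go.py 0.490 -0.097 0.018 95.1 -5.7 1
```

```text
8.275 [ 0.4888 -0.0684  0.0185] [-180.     5.8   95.1] 0.027
xyz [-2.85, -0.13, 0.33] w [-0.001, 0.001, 0.0]
```

Emit:
jog_arm(
  plan=[
    {"x": -2.9, "y": -0.1, "z": 0.3, "wx": 0, "wy": 0, "wz": 0, "hand": -1},
    {"x": 0, "y": 0, "z": 0, "wx": 0, "wy": 0, "wz": 0, "hand": -1},
    {"x": 0, "y": 0, "z": 0.3, "wx": 0, "wy": 0.05, "wz": 0, "hand": -1},
    {"x": 0, "y": 0, "z": 0.3, "wx": 0, "wy": 0.05, "wz": 0, "hand": -1},
    {"x": 0, "y": 0, "z": 0, "wx": 0, "wy": 0, "wz": 0, "hand": -1},
  ],
)

```text
time: 8.9
ee_pos: [0.4896, -0.0962, 0.0122]
ee_rot: [-179.9, -0.0, 95.2]
contact_force: [0.2, 0.4, -0.7]
gripper_width: 0.0274
grasp_force: 59.4
```

```bash
python3 go.py 0.490 -0.097 0.0115 95.1 0 1;  python3 -c "
from h import *
d=grab('top','top5');crop('top5',360,140,470,250,5,'c5')"
```

```text
8.9 [ 0.4896 -0.0962  0.0122] [-179.9   -0.    95.2] 0.0274
xyz [-0.09, 0.03, 0.07] w [-0.002, -0.0, 0.002]
```

View pics/c5.png

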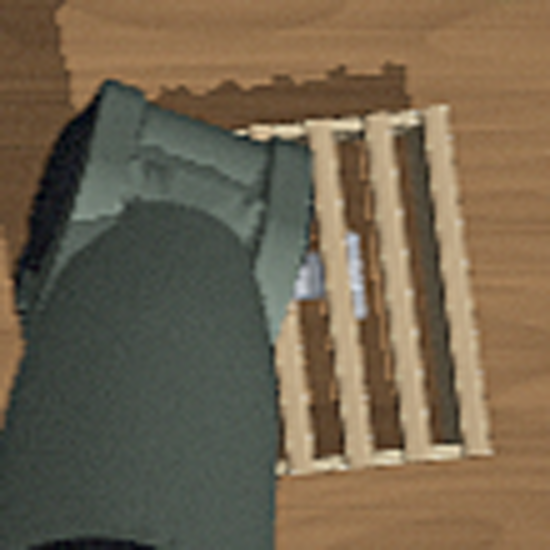

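The lip shows beyond the strap's far end at (431,196), so I can pull.

Emit:
jog_arm(
  plan=[
    {"x": 0.8, "y": 0, "z": 0.05, "wx": 0, "wy": 0, "wz": 0, "hand": -1},
    {"x": 1.0, "y": 0, "z": 0, "wx": 0, "wy": 0, "wz": 0, "hand": -1},
    {"x": 1.2, "y": 0, "z": 0, "wx": 0, "wy": 0, "wz": 0, "hand": -1},
    {"x": 1.5, "y": 0, "z": 0, "wx": 0, "wy": 0, "wz": 0, "hand": -1},
    {"x": 1.5, "y": 0, "z": 0, "wx": 0, "wy": 0, "wz": 0, "hand": -1},
  ],
)

```text
time: 9.57
ee_pos: [0.484, -0.0358, 0.012]
ee_rot: [-179.9, -0.0, 95.2]
contact_force: [0.7, -0.8, -1.4]
gripper_width: 0.027
grasp_force: 59.4
```

Emit:
jog_arm(
  plan=[
    {"x": 1.5, "y": 0, "z": 0, "wx": 0, "wy": 0, "wz": 0, "hand": -1},
    {"x": 1.5, "y": 0, "z": 0, "wx": 0, "wy": 0, "wz": 0, "hand": -1},
    {"x": 1.5, "y": 0, "z": 0, "wx": 0, "wy": 0, "wz": 0, "hand": -1},
    {"x": 1.5, "y": 0, "z": 0, "wx": 0, "wy": 0, "wz": 0, "hand": -1},
    {"x": 1.5, "y": 0, "z": 0, "wx": 0, "wy": 0, "wz": 0, "hand": -1},
  ],
)

```text
time: 10.2
ee_pos: [0.4773, 0.0387, 0.0119]
ee_rot: [-179.9, 0.0, 95.2]
contact_force: [0.0, -0.4, -2.1]
gripper_width: 0.0275
grasp_force: 59.4
```

Emit:
jog_arm(
  plan=[
    {"x": 1.5, "y": 0, "z": 0, "wx": 0, "wy": 0, "wz": 0, "hand": -1},
    {"x": 1.5, "y": 0, "z": 0, "wx": 0, "wy": 0, "wz": 0, "hand": -1},
    {"x": 1.5, "y": 0, "z": 0, "wx": 0, "wy": 0, "wz": 0, "hand": -1},
    {"x": 1.3, "y": 0, "z": 0, "wx": 0, "wy": 0, "wz": 0, "hand": -1},
    {"x": 0.8, "y": 0, "z": 0, "wx": 0, "wy": 0, "wz": 0, "hand": -1},
  ],
)

```text
time: 10.82
ee_pos: [0.4712, 0.1043, 0.0119]
ee_rot: [-179.9, 0.0, 95.2]
contact_force: [0.6, -1.6, -1.6]
gripper_width: 0.0271
grasp_force: 59.4
```

```bash
python3 -c "
from h import *
d=grab('top','top6');crop('top6',300,140,470,250,4.7,'c6')"
```

```text
(no output)
```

View pics/c6.png

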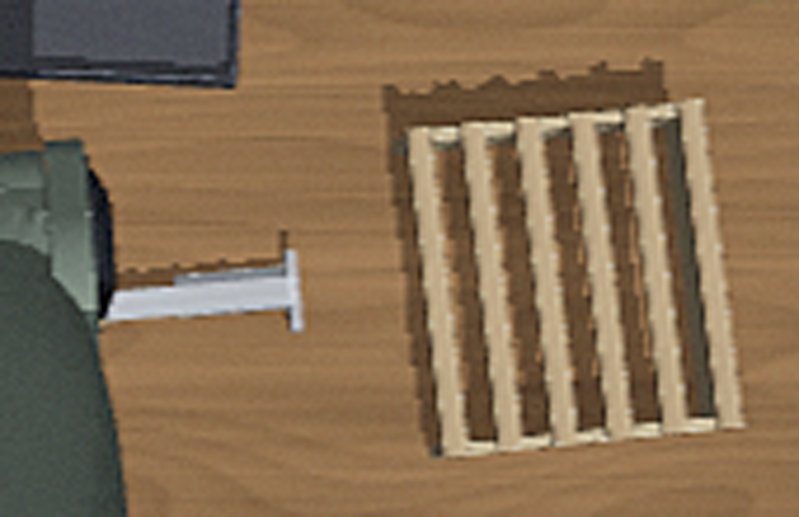

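The strap is clear of the rack, lying under the blade next to the lip at about (363,201). I'll lift the rake and set it aside, closer to the robot.

Emit:
jog_arm(
  plan=[
    {"x": -0.3, "y": 0, "z": -2.0, "wx": 0, "wy": 0, "wz": 0, "hand": -1},
    {"x": 0, "y": 0, "z": -2.5, "wx": 0, "wy": 0, "wz": 0, "hand": -1},
    {"x": -1.3, "y": -4.0, "z": 0, "wx": 0, "wy": 0, "wz": 0, "hand": -1},
    {"x": -1.3, "y": -4.0, "z": 0, "wx": 0, "wy": 0, "wz": 0, "hand": -1},
    {"x": -1.3, "y": -4.0, "z": 0, "wx": 0, "wy": 0, "wz": 0, "hand": -1},
  ],
)

```text
time: 11.5
ee_pos: [0.3547, 0.0504, 0.0572]
ee_rot: [-179.9, -0.0, 95.2]
contact_force: [-0.9, -0.6, -1.0]
gripper_width: 0.027
grasp_force: 59.5
```

Emit:
jog_arm(
  plan=[
    {"x": 0, "y": 0, "z": 1.8, "wx": 0, "wy": 0, "wz": 0, "hand": -1},
    {"x": 0, "y": 0, "z": 1.5, "wx": 0, "wy": 0, "wz": 0, "hand": -1},
    {"x": 0, "y": 0, "z": 0.8, "wx": 0, "wy": 0, "wz": 0, "hand": -1},
    {"x": 0, "y": 0, "z": 0, "wx": 0, "wy": 0, "wz": 0, "hand": -1},
  ],
)

```text
time: 12.0
ee_pos: [0.3554, 0.0508, 0.0158]
ee_rot: [-179.9, -0.0, 95.2]
contact_force: [0.1, -0.8, -2.5]
gripper_width: 0.027
grasp_force: 59.5
```

Emit:
jog_arm(
  plan=[
    {"x": 0, "y": 0, "z": 0.4, "wx": 0, "wy": 0, "wz": 0, "hand": -1},
    {"x": 0, "y": 0, "z": 0, "wx": 0, "wy": 0, "wz": 0, "hand": -1},
    {"x": 0, "y": 0, "z": 0, "wx": 0, "wy": 0, "wz": 0, "hand": 1},
    {"x": 0, "y": 0, "z": 0, "wx": 0, "wy": 0, "wz": 0, "hand": 1},
    {"x": 0, "y": 0, "z": 0, "wx": 0, "wy": 0, "wz": 0, "hand": 1},
  ],
)

```text
time: 12.62
ee_pos: [0.3559, 0.0507, 0.0123]
ee_rot: [-179.9, 0.0, 95.2]
contact_force: [0.2, -0.6, -0.7]
gripper_width: 0.0798
grasp_force: 0.0
```

Emit:
jog_arm(
  plan=[
    {"x": 0, "y": 0, "z": 0, "wx": 0, "wy": 0, "wz": 0, "hand": 1},
    {"x": 0, "y": 0, "z": -3, "wx": 0, "wy": 0, "wz": 0, "hand": 1},
    {"x": 0, "y": 0, "z": -5, "wx": 0, "wy": 0, "wz": 0, "hand": 1},
    {"x": 0, "y": 0, "z": -5, "wx": 0, "wy": 0, "wz": 0, "hand": 1},
    {"x": 0, "y": 0, "z": 0, "wx": 0, "wy": 0, "wz": 0, "hand": 1},
  ],
)

```text
time: 13.25
ee_pos: [0.3588, 0.0505, 0.1453]
ee_rot: [179.7, 0.1, 95.2]
contact_force: [0.4, 0.0, -0.6]
gripper_width: 0.0853
grasp_force: 0.0
```

```bash
python3 -c "
from h import *
d=grab('top','top7');crop('top7',280,90,400,270,3.3,'c7');d=grab('wrist','w7')
a=cv2.imread('pics/c7.png');b=cv2.resize(cv2.imread('pics/w7.png'),(400,250))
w=np.zeros((600,800,3),np.uint8);w[:a.shape[0],:a.shape[1]]=a[:600];w[:250,400:]=b;cv2.imwrite('pics/v7.png',w)"
```

```text
(no output)
```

View pics/v7.png

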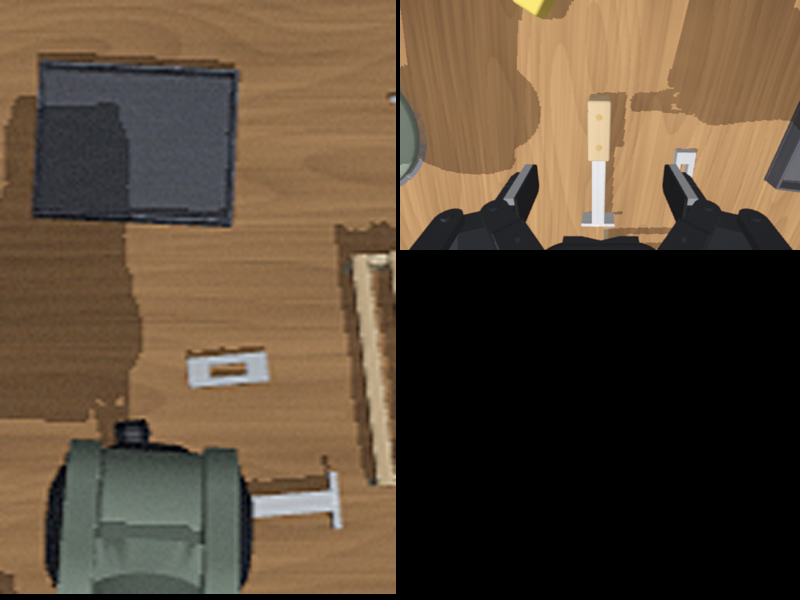

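Strap is lying free, centred at about (349,202) px; the rake is flat to the side.

```bash
python3 -c "
from h import *
f=lambda p:[(a/3.3+280,b/3.3+90) for a,b in p]
P=world('top7',f([(187,359),(266,350),(270,381),(190,387)]),.012);print(P,P.mean(0))
for i,j in((0,1),(3,2)): d=P[j]-P[i];print(np.degrees(np.arctan2(d[1],d[0])))"
```

```text
[[ 0.4944  0.0038  0.012 ]
 [ 0.502  -0.0667  0.012 ]
 [ 0.4742 -0.0699  0.012 ]
 [ 0.4694  0.0014  0.012 ]] [ 0.485   -0.03285  0.012  ]
-83.84719449919764
-86.14859198132619
```

```bash
python3 go.py 0.485 -0.033 0.06 95 0 4
```

```text
13.35 [0.3561 0.0507 0.1423] [-180.     0.    95.2] 0.0854
xyz [-2.37, 3.02, 2.06] w [-0.0, 0.0, 0.001]
xyz [-2.37, 3.02, 2.06] w [-0.0, 0.0, 0.001]
xyz [-2.37, 3.02, 2.06] w [-0.0, 0.0, 0.001]
xyz [-2.37, 3.03, 2.06] w [-0.0, 0.0, 0.001]
```

Emit:
jog_arm(
  plan=[
    {"x": -2.4, "y": 3.0, "z": 0.5, "wx": 0, "wy": 0, "wz": 0, "hand": 1},
    {"x": -2.4, "y": 3.0, "z": 1.5, "wx": 0, "wy": 0, "wz": 0, "hand": 1},
    {"x": -2.4, "y": 3.0, "z": 2.5, "wx": 0, "wy": 0, "wz": 0, "hand": 1},
    {"x": -2.3, "y": 3.1, "z": 3.5, "wx": 0, "wy": 0, "wz": 0, "hand": 1},
    {"x": 0, "y": 0, "z": 0, "wx": 0, "wy": 0, "wz": 0, "hand": 1},
  ],
)

```text
time: 13.98
ee_pos: [0.4834, -0.0336, 0.0573]
ee_rot: [-179.5, -0.1, 95.1]
contact_force: [-1.0, 0.8, 0.2]
gripper_width: 0.0854
grasp_force: 0.0
```

```bash
python3 go.py 0.485 -0.033 0.003 95 0 3; python3 -c "
from h import *
grab('wrist','w8')"
```

```text
13.975 [ 0.4834 -0.0336  0.0573] [-1.795e+02 -1.000e-01  9.510e+01] 0.0854
xyz [0.01, 0.07, 1.81] w [-0.003, -0.001, 0.001]
xyz [0.01, 0.07, 1.81] w [-0.003, -0.001, 0.001]
xyz [0.01, 0.06, 1.81] w [-0.003, -0.001, 0.001]
```

View pics/w8.png

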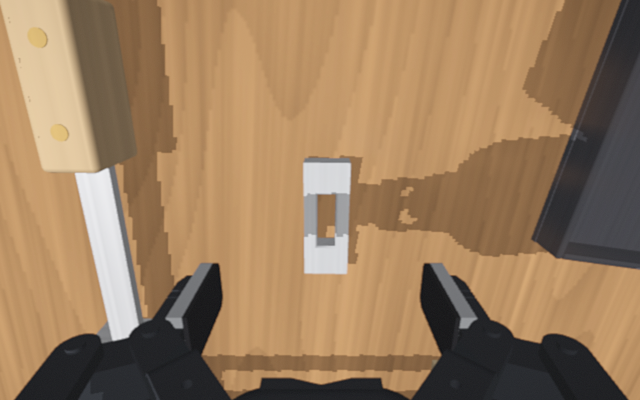

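The strap is centred between the fingers at (327,217), and the rake is well to the left.

```bash
python3 -c "
from h import *
print(world('w8',[(304,164),(350,163),(348,274),(305,273)],.012).mean(0))"
```

```text
[ 0.48585 -0.0315   0.012  ]
```

Emit:
jog_arm(
  plan=[
    {"x": 0, "y": 0.2, "z": 1.8, "wx": 0, "wy": 0, "wz": 0, "hand": 1},
    {"x": 0, "y": 0, "z": 1.8, "wx": 0, "wy": 0, "wz": 0, "hand": 1},
    {"x": 0, "y": 0, "z": 0, "wx": 0, "wy": 0, "wz": 0, "hand": 1},
  ],
)

```text
time: 14.4
ee_pos: [0.4845, -0.0318, 0.0252]
ee_rot: [-179.7, -0.1, 95.2]
contact_force: [-0.9, -0.8, 0.3]
gripper_width: 0.085
grasp_force: 0.0
```

Emit:
jog_arm(
  plan=[
    {"x": 0, "y": 0.1, "z": 1.2, "wx": 0, "wy": 0, "wz": 0, "hand": 1},
    {"x": 0, "y": 0, "z": 1.1, "wx": 0, "wy": 0, "wz": 0, "hand": 1},
    {"x": 0, "y": 0, "z": 0, "wx": 0, "wy": 0, "wz": 0, "hand": 1},
    {"x": 0, "y": 0, "z": 0, "wx": 0, "wy": 0, "wz": 0, "hand": -1},
    {"x": 0, "y": 0, "z": 0, "wx": 0, "wy": 0, "wz": 0, "hand": -1},
  ],
)

```text
time: 15.02
ee_pos: [0.4881, -0.0327, 0.0032]
ee_rot: [-179.9, 0.0, 95.2]
contact_force: [0.9, -0.0, -0.4]
gripper_width: 0.0517
grasp_force: 0.0
```

Emit:
jog_arm(
  plan=[
    {"x": 0, "y": 0, "z": 0, "wx": 0, "wy": 0, "wz": 0, "hand": -1},
    {"x": 0, "y": 0, "z": 0, "wx": 0, "wy": 0, "wz": 0, "hand": -1},
    {"x": 0, "y": 0, "z": 0, "wx": 0, "wy": 0, "wz": 0, "hand": -1},
    {"x": 0, "y": 0, "z": 0, "wx": 0, "wy": 0, "wz": 0, "hand": -1},
  ],
)

```text
time: 15.52
ee_pos: [0.4879, -0.0328, 0.0034]
ee_rot: [-179.9, 0.0, 95.2]
contact_force: [-1.0, 0.8, 5.6]
gripper_width: 0.0242
grasp_force: 59.4
```

Emit:
jog_arm(
  plan=[
    {"x": 0, "y": 0, "z": -2.5, "wx": 0, "wy": 0, "wz": 0, "hand": -1},
    {"x": 0, "y": 0, "z": -4, "wx": 0, "wy": 0, "wz": 0, "hand": -1},
    {"x": 0, "y": 0, "z": -2, "wx": 0, "wy": 0, "wz": 0, "hand": -1},
    {"x": 0, "y": 0, "z": 0, "wx": 0, "wy": 0, "wz": 0, "hand": -1},
  ],
)

```text
time: 16.02
ee_pos: [0.4891, -0.0329, 0.0891]
ee_rot: [179.9, 0.1, 95.2]
contact_force: [0.5, -0.2, -2.9]
gripper_width: 0.0239
grasp_force: 59.6
```

```bash
python3 go.py 0.690 0.048 0.088 92 0 5
```

```text
16.025 [ 0.4891 -0.0329  0.0891] [1.799e+02 1.000e-01 9.520e+01] 0.0239
xyz [1.25, 4.15, 0.03] w [0.0, 0.0, 0.011]
xyz [1.29, 4.13, 0.03] w [0.0, 0.0, 0.011]
xyz [1.34, 4.12, 0.02] w [0.0, 0.0, 0.011]
xyz [1.38, 4.1, 0.02] w [0.0, 0.0, 0.011]
xyz [1.43, 4.09, 0.02] w [0.0, 0.0, 0.011]
```

Emit:
jog_arm(
  plan=[
    {"x": 1.3, "y": 4.1, "z": 0, "wx": 0, "wy": 0, "wz": 0.01, "hand": -1},
    {"x": 1.3, "y": 4.1, "z": 0, "wx": 0, "wy": 0, "wz": 0.01, "hand": -1},
    {"x": 1.3, "y": 4.1, "z": 0, "wx": 0, "wy": 0, "wz": 0.01, "hand": -1},
    {"x": 1.4, "y": 4.1, "z": 0, "wx": 0, "wy": 0, "wz": 0.01, "hand": -1},
    {"x": 1.4, "y": 4.1, "z": 0, "wx": 0, "wy": 0, "wz": 0.01, "hand": -1},
  ],
)

```text
time: 16.65
ee_pos: [0.6878, 0.0493, 0.0851]
ee_rot: [-179.7, -0.0, 92.3]
contact_force: [0.8, -0.6, -2.2]
gripper_width: 0.0243
grasp_force: 59.6
```

Emit:
jog_arm(
  plan=[
    {"x": 0, "y": 0, "z": 2.0, "wx": 0, "wy": 0, "wz": 0, "hand": -1},
    {"x": 0, "y": 0, "z": 2.5, "wx": 0, "wy": 0, "wz": 0, "hand": -1},
    {"x": 0, "y": 0, "z": 2.0, "wx": 0, "wy": 0, "wz": 0, "hand": -1},
    {"x": 0, "y": 0, "z": 0, "wx": 0, "wy": 0, "wz": 0, "hand": -1},
  ],
)

```text
time: 17.15
ee_pos: [0.685, 0.0487, 0.0193]
ee_rot: [-179.6, -0.0, 92.3]
contact_force: [0.1, 0.6, -1.1]
gripper_width: 0.0241
grasp_force: 59.8
```

Target height is about 0.008, so 1.1 cm more, slowly, and then open part way.

Emit:
jog_arm(
  plan=[
    {"x": 0, "y": 0, "z": 0.6, "wx": 0, "wy": 0, "wz": 0, "hand": -1},
    {"x": 0, "y": 0, "z": 0.4, "wx": 0, "wy": 0, "wz": 0, "hand": -1},
    {"x": 0, "y": 0, "z": 0.1, "wx": 0, "wy": 0, "wz": 0, "hand": -1},
    {"x": 0, "y": 0, "z": 0, "wx": 0, "wy": 0, "wz": 0, "hand": -1},
  ],
)

```text
time: 17.65
ee_pos: [0.6878, 0.0487, 0.012]
ee_rot: [-179.9, 0.0, 92.3]
contact_force: [-0.3, 0.5, -1.8]
gripper_width: 0.0238
grasp_force: 59.8
```

Emit:
jog_arm(
  plan=[
    {"x": 0, "y": 0, "z": 0, "wx": 0, "wy": 0, "wz": 0, "hand": 0.3},
    {"x": 0, "y": 0, "z": 0, "wx": 0, "wy": 0, "wz": 0, "hand": 0.3},
    {"x": 0, "y": 0, "z": 0, "wx": 0, "wy": 0, "wz": 0, "hand": 0.3},
    {"x": 0, "y": 0, "z": 0, "wx": 0, "wy": 0, "wz": 0, "hand": 0.3},
  ],
)

```text
time: 18.15
ee_pos: [0.6876, 0.0487, 0.0117]
ee_rot: [-179.9, 0.0, 92.3]
contact_force: [-1.0, 0.1, 0.2]
gripper_width: 0.0555
grasp_force: 0.0
```

Emit:
jog_arm(
  plan=[
    {"x": 0, "y": 0, "z": -2.5, "wx": 0, "wy": 0, "wz": 0, "hand": 0.3},
    {"x": 0, "y": 0, "z": -5, "wx": 0, "wy": 0, "wz": 0, "hand": 0.3},
    {"x": 0, "y": -4, "z": -4, "wx": 0, "wy": 0, "wz": 0, "hand": 0.3},
    {"x": 0, "y": -5, "z": 0, "wx": 0, "wy": 0, "wz": 0, "hand": 0.3},
    {"x": 0, "y": 0, "z": 0, "wx": 0, "wy": 0, "wz": 0, "hand": 0.3},
  ],
)

```text
time: 18.77
ee_pos: [0.5923, 0.0454, 0.1262]
ee_rot: [-179.6, -0.0, 92.4]
contact_force: [1.5, -0.2, -0.7]
gripper_width: 0.0555
grasp_force: 0.0
```

```bash
python3 -c "
from h import *
grab('top','top9');grab('side','side9')
a=cv2.imread('pics/top9.png')[80:260,150:480]; a=cv2.resize(a,(550,300)); b=cv2.resize(cv2.imread('pics/side9.png'),(480,300))
w=np.zeros((600,560,3),np.uint8);w[:300,:550]=a;w[300:,:480]=b;cv2.imwrite('pics/v9.png',w)"
```

```text
(no output)
```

View pics/v9.png

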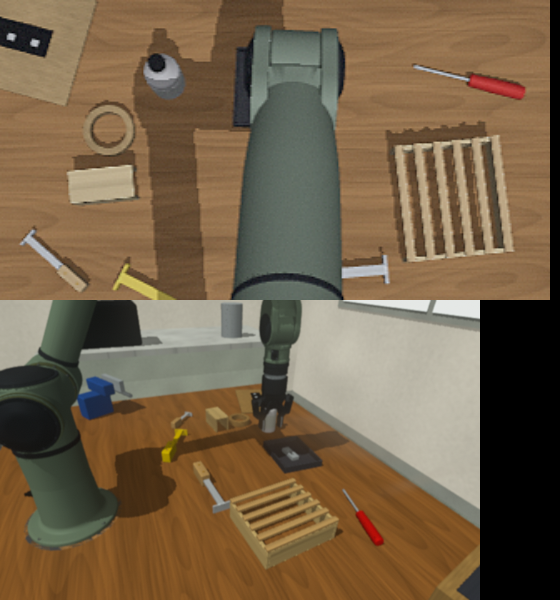

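The side view shows the strap flat in the tray at (290,453). The rake is flat on the bench at (210,490) and the bystanders haven't moved.

```bash
python3 -c "
from rig import finish_job
print(finish_job())"
```

```text
the job is handed in; nothing more can be done
None
```

The job is handed in, though no verdict came back: the rake dragged the strap out from under the rack, and in the last pictures the strap is flat in the tray, the rake flat on the bench, and the bystanders in place.

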